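# Mount the vise head on its keyed pedestal

### The arm

A 7-joint arm with a two-finger parallel gripper is mounted at the origin on the work surface. World frame = base frame: x ahead of the robot, y to its left, z up, the work surface at z = 0. Lengths are in m, angles in rad, forces in N, time in s.
With the tool pointing down it reaches from about 0.425 to 0.925 m from the base axis. Payload 6.8 kg.
Tool frame: the origin (TCP) lies midway between the tips of the shut fingers; the grasp point (between the pads) lies 19 mm behind it; z points along the fingers, y is the line along which they close (so a half turn about z gives the same grasp; the last joint's range is limited). The gripper opens to 85 mm and grips with 20 to 120 N. Pads are 22 mm wide; open, the fingers measure 114 mm over their backs; the gripper's body (76 mm by 85 mm) begins 54 mm behind the grasp point. The pads swing forward as they close: fully open they stand 13 mm farther back than shut.
Start: joints at [1.212, 0.477, 0.022, 1.555, -0.011, 1.109, -0.083], TCP at [0.168, -0.654, 0.231] pointing down, gripper open.
Joint ranges: [-2.96, 2.96], [-0.34, 2.1], [-1.41, 1.46], [0.24, 2.44], [-1.37, 4.51], [0.17, 1.92], [-2.96, 2.96]. Speed limits (rad/s): [2.39, 2.39, 3.14, 3.14, 3.14, 3.14, 3.14].

### API

Orientations are given as a rotation vector (axis times angle).
In Python, from bench import r gives the robot as it stands. The module is installed in compiled form; this text tells all that it offers.
- The arm moves only by the tool apply_moves, never from a script. Its argument "rows" is a list of rows, each a list of 6 numbers: the shift along the tool's x, y, z scaled (see below), then the turn, a rotation vector about the tool's x, y, z scaled (see below). A call has 1 to 5 rows; each row is the pose to reach, as a shift and turn from the pose commanded when the call began, along the tool's axes at that moment; what a row does not reach only later rows make up. The controller multiplies each number of a shift by 0.25 m and each number of a turn by 90 degrees. A row lasts 1/8 s, in which the tool goes at most 62.5 mm and 10.7 degrees, less where a joint would pass 70% of its speed; a pose out of reach is approached as far as the arm can. A call with a number of a shift or a turn outside -1 to 1 is refused whole. A call with a gripper value outside its range is refused whole. "claw" is the opening, from 0 (shut) to 1 (fully open), set as the call begins (left out, the last holds). The fingers move at their own pace and stop on an object; "newtons" is the grip in N (left out, the last holds). Time passes only in rows, so rows that repeat a pose let the fingers close. It gives the time, the measured TCP pose, the force, the opening and the grip force at its end, in the units of the state.
- r.get_obs(): the state, without advancing time (a new reading comes with each control period).
- r.grab_frame(name): name is "scene" or "top"; returns a dict with "pixels" (384x512x3 uint8, red, green, blue), "intrinsics" (3x3 intrinsics, pixels), "eye" and "attitude" of the camera in the world. Camera axes: x right, y up, looking along -z (the intrinsics and any distortion apply to the point x, -y, -z); pixel columns grow to the right and rows downward; lengths in m; the calibration is good to about 2 mm. A picture is of the moment at which its call begins. There is no depth.
- r.hand_in(): hands the job in; it is judged then, once.
Trained networks look in a picture, given as the dict that the camera call returned (one of the last four; its "shot" number tells which), for a name from the list of things; names that differ only in an ending like _2 or _b are one class to them, and where a whole thing is asked for, a point or a joint stands for the part that bears it (a point fixed in the world has none). Each returns a list of dicts, best first, with "conf" (0 to 1); they miss things now and then, are a little off and sometimes report something else, mostly with a low value. They report only what shows in the picture. A call takes as long as a camera call. They do not tell look-alikes from the thing itself.
- r.search_frame(picture, thing): "rect" ([left, top, width, height] in pixels, round what is visible of it).
- r.outline_of(picture, thing): "pixels" (384x512 bool, what is visible of it) and "rect" ([left, top, width, height] in pixels, round what is visible of it).
- r.landmark_of(picture, thing): "point" ([column, row] in pixels: a listed point, or the origin of a listed thing).
The state is a dict: "clock": time; "joints": joint angles; "qvel": joint speeds; "tau": joint torques, N m; "tcp_pos": TCP position; "orientation": TCP orientation; "contact_force": force on the tool from outside, world axes, zero at the start; "moment": the same for the moment, N m; "grip_width": finger opening in m; "gripper_force": force on a finger pad.
Only numpy, scipy, OpenCV 4.12 (cv2) and the standard library are available. Lean on these libraries where they do the work, as an engineer would, in place of code of your own. Each camera call takes 0.05 s, during which the arm holds its last target. There are 200 camera calls.

### The job

Lift the fly-tying vise head out of its wooden cradle and stand it upright on the grey mat to change your grip. Then fit it on the pedestal, its slot over the key of the spigot (so the jaw is on the key's side), pushed fully home on the fork's floor, and let go. Do not drop it, and leave the other things on the table where they are.

Things in the scene. Friction and masses are not known exactly. Their poses are not given: they have to be found in the camera images.
- vise_head: Vise head, about 260 g. Origin: centre of its underside; z up, x to the jaw side. Steel eight-sided hub 30 mm across, 36 mm high; on it (z 36 to 64) a black housing, flat sides at y = +-15 mm, flat front at x = 26, brass dot on top at the back; brass cap (25 mm disc at z 50) on the back, to x = -26. Starts upright in the cradle. Grip it by its sides or ends (52 mm).
- jaw_tip (a point): tip of the vise head's jaw, 16.5 mm forward (x) of the head's axis, 83 mm above its underside; the steel jaw slants up and forward from the top of the housing, not beyond x = 20 mm, top at z = 86 mm
- slot (a point): bottom of the slot in the head's hub, 12 mm forward (x) of the head's axis, at its underside. The hub has an upright bore 18 mm across, open below, 36 mm deep; the slot, 7.4 mm wide, cuts through its wall on the jaw side (+x) over the hub's whole height
- cradle: Wooden cradle, fixed, base 100 x 90 x 10 mm (x, y, z), origin at the centre of its underside on the table. Two upright end boards (x 31 to 40 mm either side, 44 mm wide, tops 80 mm above the table) stand 5 mm from the head's two ends; the sides (y) are open. The head stands in the middle on the base, its x within 0.03 rad of the cradle's x
- mat: Grey mat, fixed, 150 x 150 x 3 mm, origin at the centre of its underside on the table, clear of other things
- pedestal: Pedestal, fixed, origin on the table under its stem, z up: bronze-coloured plate 100 mm wide, 12 mm high, reaching 85 mm to +x (the key side) but 40 mm to -x; on the stem a dark steel fork: a level floor 34 x 52 mm, 70 mm above the table, and two upright cheeks 28 mm long (x), 5 mm thick, inner faces at y = +-21 mm, tops 139 mm above the table. Its ends (x) are open
- seat (a point): centre of the fork's floor, 70 mm up, on the spigot's axis; axes as the pedestal's. When seated the head's origin lies here and its x points along this x. The spigot is round, 16 mm across, 31 mm high, its top 7 mm tapered to 9 mm across
- key (a point): top of the key, 90 mm above the table, 10 mm from the spigot's axis: a rib 5.5 mm wide (top 2 mm narrower) reaching 13.5 mm from the axis, running up the spigot's +x side from the floor to 20 mm above it. Unless the head's slot lines up with it, the head stops on it, 20 mm too high
- spool_a: small thread spool standing upright, 30 mm across, 30 mm high; origin at the centre of its underside. To be left alone
- spool_b: small thread spool standing upright, 30 mm across, 30 mm high; origin at the centre of its underside. To be left alone
- spool_c: small thread spool standing upright, 30 mm across, 30 mm high; origin at the centre of its underside. To be left alone
- cement: small amber bottle with a black cap, 28 mm across, 62 mm high; origin at the centre of its underside. To be left alone
- tin: round metal tin lying flat, 86 mm across, 26 mm high; origin at the centre of its underside. To be left alone
- fly_box: flat grey plastic box, 80 x 110 x 30 mm; origin at the centre of its underside. To be left alone
- pot: small white open pot, 48 mm across the rim, 30 mm high; origin at the centre of its underside. To be left alone
There are look-alikes about, which are no part of the job. Leave any orange look-alike of the vise_head alone.

How it is judged:
By the outcome, as a careful person would: the job done as asked, in the order asked, and still so for the second after the job is handed in, with the robot touching nothing.
It also fails if it takes over 70 s, if anything falls off the work surface, if the arm or the gripper's body presses on something with over 40 N, if the wrist force passes 120 N, or if a joint passes its speed limit or range.

## Working session

There is one attempt and no reset: what is moved stays moved. The work goes in short steps, Python scripts to look and compute and a tool call to move; the robot and the scene stay as the last step left them, time stands still between calls to the robot, and variables do not carry over. Pictures are saved under pics/ and viewed, at most 10 in all, crops included, and the job is handed in when it is done.

Besides the shell and the picture viewer there is one more tool, called after ">>>" by a JSON object that holds its "op" and its "data", one argument or row to a line. apply_moves: Moves the arm, as the interface text tells. Its arguments: {"type":"object","properties":{"rows":{"type":"array","items":{"type":"array","items":{"type":"number"}}},"claw":{"type":"number"},"newtons":{"type":"number"}},"required":["rows"]}

```bash
mkdir -p pics; cat > h.py <<'E'
import numpy as np, cv2
from scipy.spatial.transform import Rotation as R
from bench import r
def P(f):
    A=np.array(f["attitude"],float)
    if A.shape==(3,3): M=A
    elif A.size==3: M=R.from_rotvec(A.ravel()).as_matrix()
    else: M=R.from_quat(A).as_matrix()
    return np.array(f["intrinsics"]),M,np.array(f["eye"])
def ray(f,px):
    K,M,e=P(f); d=np.linalg.inv(K)@[px[0],px[1],1]; return e,M@(d*[1,-1,-1])
def atz(f,px,z):
    e,d=ray(f,px); return e+d*(z-e[2])/d[2]
def proj(f,X):
    K,M,e=P(f); c=M.T@(np.array(X)-e); c=K@(c*[1,-1,-1]); return c[:2]/c[2]
def save(f,n,crop=None,s=1):
    im=np.array(f["pixels"])[:,:,::-1]
    if crop: x,y,w,h=crop; im=im[y:y+h,x:x+w]
    cv2.imwrite("pics/"+n,cv2.resize(im,None,fx=s,fy=s,interpolation=cv2.INTER_CUBIC))
E
python3 - <<'E'
from h import *
o=r.get_obs(); print({k:np.round(v,3) for k,v in o.items()})
F={n:r.grab_frame(n) for n in("scene","top")}
for n,f in F.items():
    print(n,f.keys(),f["eye"],np.round(f["attitude"],3),f["intrinsics"])
    for t in "vise_head jaw_tip slot cradle mat pedestal seat key spool_a cement tin fly_box pot".split():
        print(t,[(np.round(d["point"],1).tolist(),round(d["conf"],2)) for d in r.landmark_of(f,t)])
s=[np.array(F[n]["pixels"])[:,:,::-1] for n in F]
cv2.imwrite("pics/a.png",cv2.resize(s[0],(800,600)));cv2.imwrite("pics/b.png",cv2.resize(s[1],(800,600)))
E
```

```text
{'clock': np.float64(0.0), 'joints': array([ 1.212,  0.478,  0.022,  1.556, -0.012,  1.109, -0.083]), 'qvel': array([-0.   , -0.   , -0.001,  0.002,  0.001, -0.   , -0.   ]), 'tau': array([-1.0000e-03, -5.9645e+01,  1.6070e+00, -2.8120e+01,  1.2000e-02,
        9.0000e-03,  0.0000e+00]), 'tcp_pos': array([ 0.167, -0.653,  0.23 ]), 'orientation': array([-3.115e+00, -3.930e-01,  1.000e-03]), 'contact_force': array([ 0.217,  0.487, -0.363]), 'moment': array([-0.019, -0.011,  0.003]), 'gripper_force': np.float64(0.0), 'grip_width': np.float64(0.085)}
scene dict_keys(['pixels', 'intrinsics', 'eye', 'attitude', 'shot']) [ 1.15148456 -0.06211591  0.65694849] [0.694 0.583 1.323] [[389.99053253   0.         259.35091592]
 [  0.         389.99053253 189.83690166]
 [  0.           0.           1.        ]]
vise_head [([360.9, 181.4], 0.92), ([323.9, 205.4], 0.67)]
jaw_tip [([373.8, 160.8], 0.94)]
slot [([364.7, 191.9], 0.93), ([330.8, 206.7], 0.51), ([138.2, 230.1], 0.36)]
cradle [([326.2, 206.9], 0.6)]
mat [([238.9, 200.3], 0.78)]
pedestal [([136.1, 228.4], 0.91)]
seat [([130.5, 205.5], 0.82),
[... 528 characters left out ...]
   ]]
vise_head [([140.8, 235.8], 0.69), ([183.3, 213.8], 0.58), ([171.1, 272.3], 0.29), ([341.3, 203.5], 0.21)]
jaw_tip [([173.5, 200.8], 0.8), ([133.5, 228.4], 0.76), ([257.0, 229.8], 0.46)]
slot []
cradle [([185.4, 211.6], 0.79)]
mat [([256.0, 228.1], 0.69)]
pedestal [([335.2, 206.0], 0.91)]
seat [([340.1, 199.8], 0.59)]
key [([338.0, 202.6], 0.88), ([318.6, 130.7], 0.57), ([187.7, 132.6], 0.51), ([325.0, 276.0], 0.25)]
spool_a [([275.8, 179.8], 0.68), ([324.2, 275.6], 0.6), ([246.7, 170.0], 0.41)]
cement [([168.9, 270.6], 0.46)]
tin [([190.7, 129.7], 0.93)]
fly_box [([317.6, 130.8], 0.78), ([254.9, 229.8], 0.36), ([334.1, 205.8], 0.2)]
pot [([183.6, 210.8], 0.61), ([241.0, 137.4], 0.47)]
```

View pics/a.png

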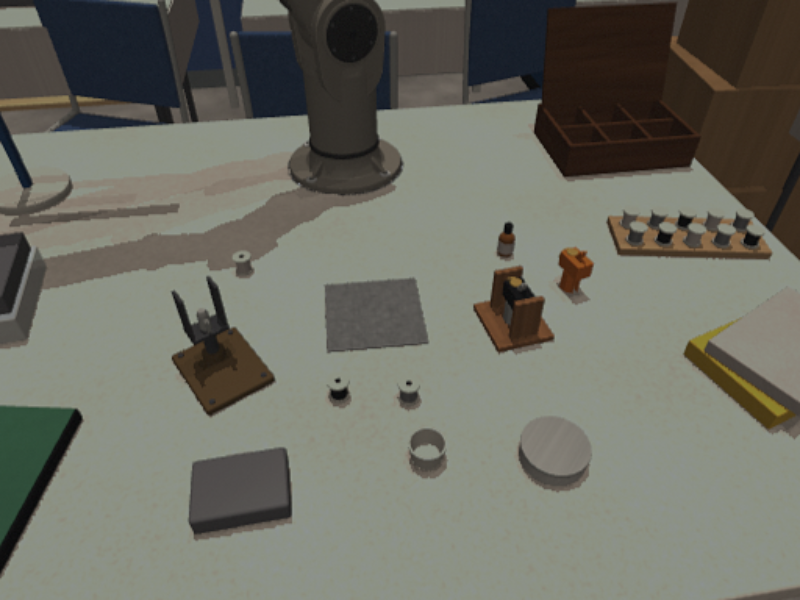

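View pics/b.png

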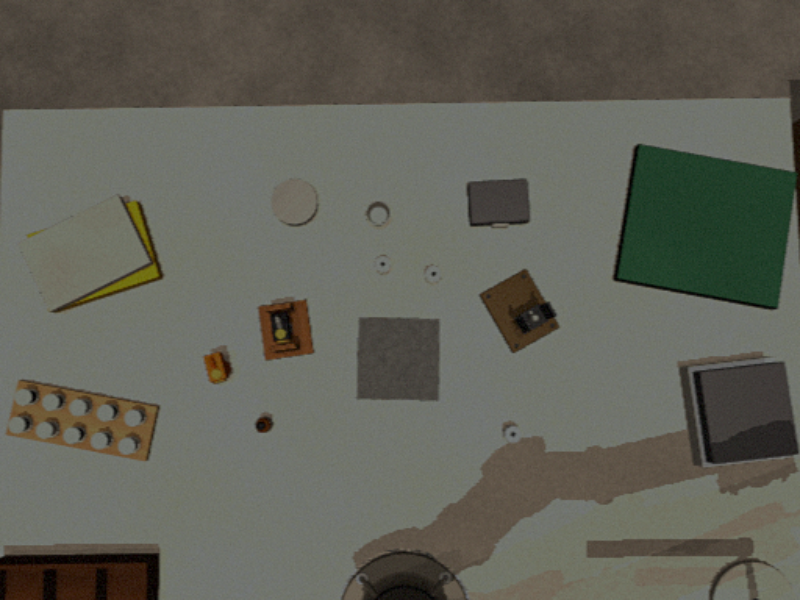

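```bash
python3 - <<'E'
from h import *
F={n:r.grab_frame(n) for n in("scene","top")}
for n,t,z in(("top","pedestal",.012),("top","cradle",.01),("top","mat",.003)):
    f=F[n]; o=r.outline_of(f,t)[0]; m=o["pixels"].astype(np.uint8)
    c=max(cv2.findContours(m,0,cv2.CHAIN_APPROX_NONE)[0],key=cv2.contourArea)[:,0].astype(float)
    w=np.array([atz(f,p,z)[:2] for p in c])
    rc=cv2.minAreaRect((w*1000).astype(np.float32)); print(t,round(o["conf"],2),rc); print(np.round(cv2.boxPoints(rc)))
e=[]
def show(n,crop,s): 
    x,y,w,h=crop; return cv2.resize(np.array(F[n]["pixels"])[y:y+h,x:x+w,::-1],None,fx=s,fy=s,interpolation=cv2.INTER_CUBIC)
a=show("top",(155,180,60,60),5);b=show("top",(300,170,60,60),5);c=show("scene",(300,160,60,60),5);d=show("scene",(100,170,80,100),3)
cv2.imwrite("pics/c.png",np.vstack([np.hstack([a,b]),np.hstack([c,cv2.resize(d,(240,300)),np.zeros((300,60,3),np.uint8)])]))
E
```

```text
pedestal 0.84 ((551.1986083984375, -219.81591796875), (125.70464324951172, 107.44693756103516), 28.404361724853516)
[[ 470. -202.]
 [ 521. -297.]
 [ 632. -237.]
 [ 581. -143.]]
cradle 0.96 ((520.8146362304688, 212.63304138183594), (104.03225708007812, 93.27112579345703), 7.787907600402832)
[[463. 252.]
 [476. 159.]
 [579. 173.]
 [566. 266.]]
mat 0.59 ((465.5665283203125, 7.2536773681640625), (149.56248474121094, 149.3670654296875), 88.80987548828125)
[[389. -66.]
 [539. -69.]
 [542.  80.]
 [392.  84.]]
```

View pics/c.png

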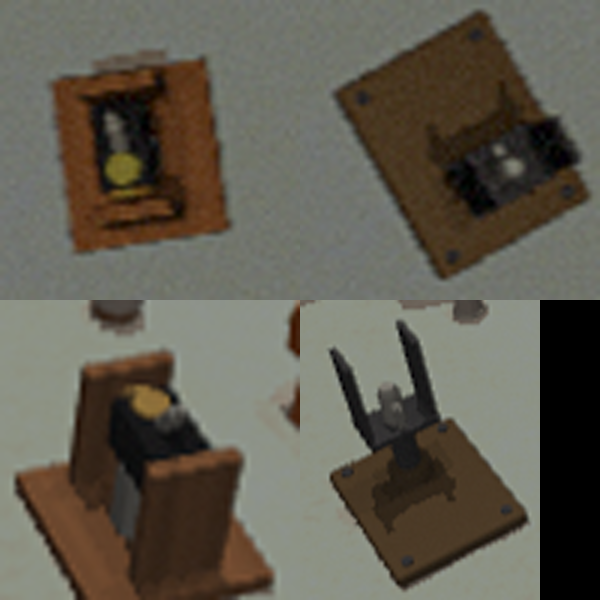

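```bash
cat >> h.py <<'E'
def rect(f,win,z,sat=40):
    x,y,w,h=win; im=np.array(f["pixels"]).astype(int)
    m=np.zeros(im.shape[:2],np.uint8); s=im[y:y+h,x:x+w]
    m[y:y+h,x:x+w]=(s[...,0]-s[...,2]>sat)
    m=cv2.morphologyEx(m,cv2.MORPH_OPEN,np.ones((3,3),np.uint8))
    c=max(cv2.findContours(m,0,cv2.CHAIN_APPROX_NONE)[0],key=cv2.contourArea)[:,0].astype(float)
    wd=np.array([atz(f,p,z)[:2]*1000 for p in c]).astype(np.float32)
    return cv2.minAreaRect(wd),m
E
python3 - <<'E'
from h import *
f=r.grab_frame("top"); g=r.grab_frame("scene")
for s in(15,22,30):
  print(s)
  for n,w,z in(("ped",(297,165,70,65),.012),("crad",(155,180,50,57),.01)):
    q,m=rect(f,w,z,s); b=cv2.boxPoints(q); print(n,np.round(q[0],1),np.round(q[1],1),round(q[2],2))
# spigot highlight
im=np.array(f["pixels"]).astype(int).sum(2); print(np.round(im[195:212,335:352]/3).astype(int))
# yellow dot centre
s=np.array(f["pixels"]).astype(int)
m=(s[...,1]-s[...,2]>35); m[:,:155]=0;m[:195]=0;m[:,205:]=0;m[225:]=0
ys,xs=np.nonzero(m); print("dot",xs.mean(),ys.mean(),len(xs),atz(f,(xs.mean(),ys.mean()),.074))
for t in("vise_head","jaw_tip","slot","seat","key"):
  for n,F in(("top",f),("scene",g)): print(t,n,[(np.round(d["point"],1).tolist(),round(d["conf"],2)) for d in r.landmark_of(F,t)][:3])
E
```

```text
15
ped [ 549.4 -218.1] [125.5  99.1] 28.26
crad [524.8 212.9] [109.5  92. ] 7.79
22
ped [ 549.2 -218.6] [122.9  97.8] 28.19
crad [521.2 212.3] [100.7  90.9] 7.26
30
ped [ 548.8 -218.4] [121.3  95.9] 27.75
crad [520.9 211.5] [99.9 89.5] 7.31
[[ 26  27  32  27  34  31  29  27  30  38  24  18   2   9   1   4  34]
 [ 34  26  25  35  26  26  27  34  39  31  19   5   7   5  17  18  33]
 [ 34  27  38  24  20  33  40  37  40  41  18  10   8   3   2  11  27]
 [ 28  34  23  37  50  43  37  38  37  32  27  20  12  14  14  11   5]
 [ 29  34  36  59  96  78  35  32  37  36  34  37  13  12   4  14   5]
 [ 32  42  23  48  92  92  49  31  35  32  39  22  16  15  19  13  13]
 [ 32  35  24  27  41  46  48  57  55  35  37  39  27  15   0   6   4]
 [ 44  39  32  24  30  57  98 115  99  67  36  37  39  22  17  20   2]
 [ 29  37  29  32  37  62  98 118 117  81  44  37  29  25  21   2  12]
 [ 29  47  34  26  27  59  84 108 100  70  35  39  33  33  25  10  43]
 [ 15  39  42  33  39  39  54  59  61  39  38  35  43  37  36  38  48]
 [  2  32  43  39  38  39  36  39  28  37  40  39  33  38  49  44  40]
 [  0  
[... 355 characters left out ...]
9.50877192982455 213.21052631578948 57 [0.50977395 0.21121672 0.074     ]
vise_head top [([138.6, 235.9], 0.68), ([183.5, 210.9], 0.65), ([170.1, 270.0], 0.51)]
vise_head scene [([361.6, 182.5], 0.69), ([326.5, 206.6], 0.63), ([349.2, 292.3], 0.46)]
jaw_tip top [([132.9, 226.7], 0.67), ([177.2, 203.2], 0.51)]
jaw_tip scene [([332.5, 181.7], 0.77), ([137.8, 231.0], 0.67), ([376.0, 159.5], 0.66)]
slot top [([139.1, 231.0], 0.84), ([181.8, 208.0], 0.71)]
slot scene [([330.5, 206.3], 0.89), ([367.0, 192.3], 0.58)]
seat top [([340.9, 200.1], 0.62)]
seat scene [([130.8, 207.2], 0.94), ([335.7, 181.4], 0.34)]
key top [([339.8, 199.8], 0.8)]
key scene [([215.8, 253.0], 0.61), ([132.2, 205.7], 0.59)]
```

```bash
python3 - <<'E'
from h import *
f=r.grab_frame("top"); g=r.grab_frame("scene")
a=atz(f,(342.1,202.9),.101);b=atz(f,(339.4,199.5),.09);print(a,b,np.degrees(np.arctan2(*(b-a)[:2][::-1])))
c=np.radians(28.2)
o=np.array([.5295,-.229]);u=np.array([np.cos(c),np.sin(c)])
print(proj(f,[*o,.101]),proj(f,[*(o+.01*u),.09]),proj(g,[*o,.101]),proj(g,[*o,.07]))
# scene: plate corners projected, brightness around spigot
q,m=rect(g,(100,190,80,75),.012,15);print(q)
q,m=rect(g,(300,165,58,65),.01,30);print(q)
im=np.array(g["pixels"]).astype(int).mean(2).astype(int);print(im[190:216,120:146])
# head bbox in cradle top view: cradle center, dot expected
k=np.radians(7.5);C=np.array([.521,.212]);print(proj(f,[*C,.074]), (np.array([.5098,.2112])-C)*1000)
o=r.get_obs();print(o["tcp_pos"],R.from_rotvec(o["orientation"]).as_matrix().round(3))
E
```

```text
[ 0.52930548 -0.22950077  0.101     ] [ 0.53948689 -0.22461168  0.09      ] 25.650218356436365
[341.9110331  202.83058868] [339.28927637 199.93355373] [130.15977876 198.80669272] [133.32304648 209.4216986 ]
((553.3019409179688, -224.58489990234375), (129.78724670410156, 107.94894409179688), 28.336772918701172)
((521.8133544921875, 209.20526123046875), (105.80110168457031, 90.69993591308594), 7.591948509216309)
[[141 141 141 140 140 140 139 140 139 139 139 139 139 141 138  76  20  25
   23  25  40  95 145 140 137 139]
 [140 140 140 140 139 140 141 141 140 140 137 138 136 138 142 122  14  22
   27  22  28  76 147 140 138 139]
 [140 141 140 140 140 140 140 139 140 138 137 138 137 139 142 139  37  20
   22  23  23  55 130 143 140 139]
 [140 140 140 140 140 140 139 140 140 139 139 139 139 140 141 138  68  18
   24  24  26  41 104 144 141 138]
 [139 140 140 140 140 140 140 140 141 140 138 139 140 141 140 139 100  22
   21  26  24  32  82 146 141 140]
 [140 140 141 140 140 140 140 141 141 140 140 140 140 140 140 142 130  14
   23  23  24  26  68 150 143 141]
 [141 140 141 140 140 141 140 14
[... 1601 characters left out ...]
]
 [ 25  28  27  41  52  50  48  46  38  49  53  57  51  59  58  54  52  48
   49  52  39  28  25  28  39  49]
 [ 22  25  26  34  53  51  49  50  39  31  36  41  40  56  47  51  53  50
   39  35  26  26  39  52  53  56]
 [ 21  25  25  30  48  52  50  50  49  44  33  32  44  46  37  39  38  35
   27  31  32  51  53  57  56  54]
 [ 17  22  26  27  40  52  52  51  51  51  46  47  51  41  27  28  24  20
   28  52  53  56  57  55  56  55]
 [ 62  16  24  25  34  51  51  51  50  52  52  44  36  30  25  24  24  24
   39  58  56  55  55  57  57  55]]
[179.21488953 209.12528408] [-11.2  -0.8]
[ 0.16755539 -0.65389295  0.23131095] [[ 0.969  0.248  0.   ]
 [ 0.248 -0.969 -0.   ]
 [ 0.     0.    -1.   ]]
```

>>> {"op": "apply_moves", "data": {
  "rows": [
    [0.19, -0.12, 0, 0, 0, 0],
    [0.38, -0.24, 0, 0, 0, 0],
    [0.56, -0.36, 0, 0, 0, 0],
    [0.75, -0.47, 0, 0, 0, 0],
    [0.94, -0.59, 0, 0, 0, 0]
  ],
  "claw": 1
}}

```text
clock: 2.98
tcp_pos: [0.3597, -0.4515, 0.2316]
orientation: [3.116, 0.392, 0.001]
contact_force: [0.8, -0.2, -0.3]
grip_width: 0.0853
gripper_force: 0.0
```

>>> {"op": "apply_moves", "data": {
  "rows": [
    [0.19, -0.12, 0, 0, 0, 0],
    [0.38, -0.24, 0, 0, 0, 0],
    [0.56, -0.36, 0, 0, 0, 0],
    [0.75, -0.47, 0, 0, 0, 0],
    [0.94, -0.59, 0, 0, 0, 0]
  ]
}}

```text
clock: 3.6
tcp_pos: [0.5508, -0.2505, 0.2316]
orientation: [3.117, 0.392, 0.001]
contact_force: [0.8, -0.6, -0.7]
grip_width: 0.0855
gripper_force: 0.0
```

>>> {"op": "apply_moves", "data": {
  "rows": [
    [0.04, -0.18, 0, 0, 0, 0],
    [0.07, -0.36, 0, 0, 0, 0],
    [0.1, -0.55, 0, 0, 0, 0],
    [0.14, -0.73, 0, 0, 0, 0],
    [0.17, -0.91, 0, 0, 0, 0]
  ]
}}

```text
clock: 4.22
tcp_pos: [0.5343, -0.0191, 0.2316]
orientation: [3.117, 0.393, 0.001]
contact_force: [-0.1, 0.3, 0.0]
grip_width: 0.0856
gripper_force: 0.0
```

>>> {"op": "apply_moves", "data": {
  "rows": [
    [0.04, -0.18, 0, 0, 0, 0.02],
    [0.07, -0.36, 0, 0, 0, 0.04],
    [0.1, -0.55, 0, 0, 0, 0.06],
    [0.14, -0.73, 0, 0, 0, 0.077],
    [0.17, -0.91, 0, 0, 0, 0.077]
  ]
}}

```text
clock: 4.85
tcp_pos: [0.5191, 0.2118, 0.2315]
orientation: [-3.135, -0.203, -0.001]
contact_force: [0.9, -0.1, -1.0]
grip_width: 0.0853
gripper_force: 0.0
```

```bash
cat >> h.py <<'E'
def go(x,y,z,yaw,near=False):
    "numbers from measured pose to tool-down pose with tool x at yaw deg"
    o=r.get_obs(); p=o["tcp_pos"]; M=R.from_rotvec(o["orientation"]).as_matrix()
    c,s=np.cos(np.radians(yaw)),np.sin(np.radians(yaw)); T=np.array([[c,s,0],[s,-c,0],[0,0,-1]])
    print("t",round(float(o["clock"]),2),"tcp",np.round(p,4),"yaw",round(float(np.degrees(np.arctan2(M[1,0],M[0,0]))),2),"tilt",np.round(M[:2,2],4),"j",np.round(o["joints"],2),"F",np.round(o["contact_force"],1),"w",np.round(o["grip_width"],4),"g",np.round(o["gripper_force"],1))
    print("shift",np.round(M.T@(np.array([x,y,z])-p)/.25,3),"turn",np.round(R.from_matrix(M.T@T).as_rotvec()/(np.pi/2),4))
E
python3 - <<'E'
from h import *
go(.521,.2115,.231,7.5)
go(.521,.2115,.05,7.5)
f=r.grab_frame("top"); g=r.grab_frame("scene")
im=np.array(g["pixels"])[:,:,::-1][100:280,240:420]; im2=np.array(f["pixels"])[:,:,::-1][150:330,100:280]
cv2.imwrite("pics/d.png",cv2.resize(np.hstack([im,im2]),(800,400)))
E
```

```text
t 4.85 tcp [0.5191 0.2118 0.2315] yaw 7.41 tilt [0.0007 0.0001] j [-0.18  0.32 -0.39  1.81  0.14  1.04 -2.07] F [ 0.9 -0.1 -1. ] w 0.0853 g 0.0
shift [0.008 0.002 0.002] turn [-0.     -0.0004 -0.001 ]
t 4.85 tcp [0.5191 0.2118 0.2315] yaw 7.41 tilt [0.0007 0.0001] j [-0.18  0.32 -0.39  1.81  0.14  1.04 -2.07] F [ 0.9 -0.1 -1. ] w 0.0853 g 0.0
shift [0.007 0.002 0.726] turn [-0.     -0.0004 -0.001 ]
```

View pics/d.png

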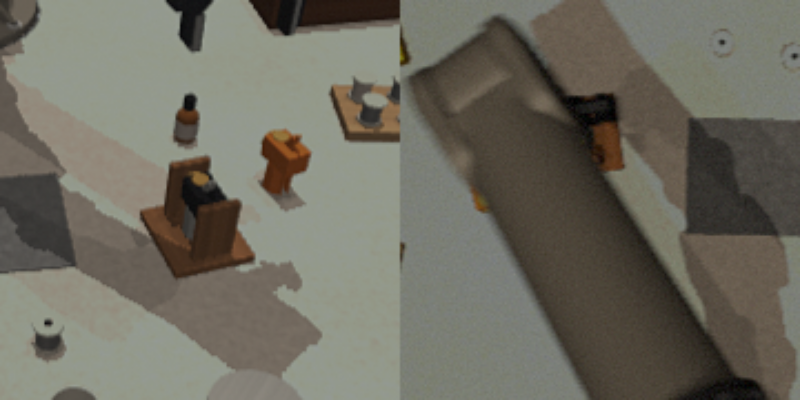

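>>> {"op": "apply_moves", "data": {
  "rows": [
    [0.008, 0.002, 0.2, 0, 0, 0],
    [0.008, 0.002, 0.4, 0, 0, 0],
    [0.008, 0.002, 0.6, 0, 0, 0],
    [0.008, 0.002, 0.7, 0, 0, 0],
    [0.008, 0.002, 0.76, 0, 0, 0]
  ]
}}

```text
clock: 5.58
tcp_pos: [0.5208, 0.2092, 0.04]
orientation: [3.134, 0.203, -0.002]
contact_force: [-0.0, -0.2, 0.1]
grip_width: 0.0852
gripper_force: 0.0
```

```bash
python3 - <<'E'
from h import *
f=r.grab_frame("scene")
go(.521,.2115,.041,7.5)
save(f,"e.png",(280,130,90,100),6)
E
```

```text
t 5.62 tcp [0.5202 0.2091 0.0389] yaw 7.42 tilt [-0.0025 -0.0014] j [-0.24  0.57 -0.32  1.95  0.28  0.67 -2.18] F [-0.7 -1.  -1.1] w 0.0853 g 0.0
shift [ 0.004 -0.009 -0.008] turn [ 0.0006  0.0017 -0.0009]
```

View pics/e.png

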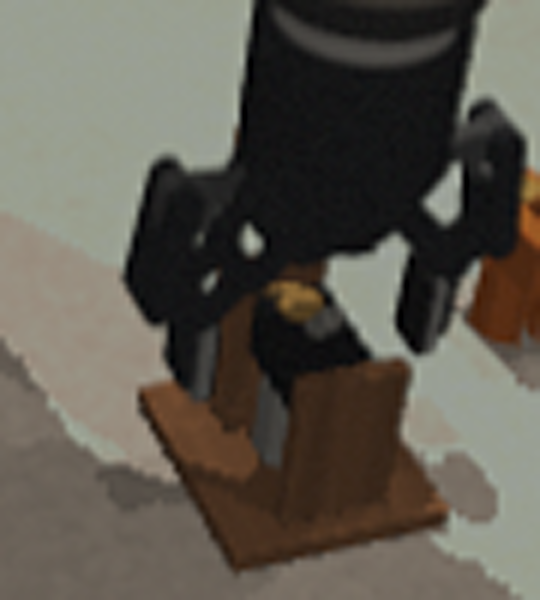

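>>> {"op": "apply_moves", "data": {
  "rows": [
    [0.004, -0.009, -0.004, 0, 0, 0],
    [0.004, -0.009, -0.004, 0, 0, 0],
    [0.004, -0.009, -0.004, 0, 0, 0],
    [0.004, -0.009, -0.004, 0, 0, 0],
    [0.004, -0.009, -0.004, 0, 0, 0]
  ],
  "claw": 0,
  "newtons": 50
}}

```text
clock: 6.25
tcp_pos: [0.5225, 0.2127, 0.0434]
orientation: [-3.135, -0.203, -0.003]
contact_force: [-0.7, -1.1, 6.7]
grip_width: 0.0292
gripper_force: 51.8
```

>>> {"op": "apply_moves", "data": {
  "rows": [
    [0, 0, 0, 0, 0, 0],
    [0, 0, 0, 0, 0, 0],
    [0, 0, 0, 0, 0, 0],
    [0, 0, 0, 0, 0, 0]
  ]
}}

```text
clock: 6.75
tcp_pos: [0.5226, 0.2127, 0.0434]
orientation: [-3.135, -0.203, -0.003]
contact_force: [-0.3, -0.4, 6.2]
grip_width: 0.0291
gripper_force: 51.8
```

```bash
python3 - <<'E'
from h import *
go(.521,.2115,.041,7.5)
E
```

```text
t 6.75 tcp [0.5226 0.2127 0.0434] yaw 7.43 tilt [0.0017 0.0005] j [-0.25  0.56 -0.32  1.95  0.28  0.67 -2.18] F [-0.3 -0.4  6.2] w 0.0291 g 51.8
shift [-0.007  0.004  0.009] turn [-0.0002 -0.0011 -0.0008]
```

>>> {"op": "apply_moves", "data": {
  "rows": [
    [0, 0, -0.06, 0, 0, 0],
    [0, 0, -0.16, 0, 0, 0],
    [0, 0, -0.28, 0, 0, 0],
    [0, 0, -0.4, 0, 0, 0],
    [0, 0, -0.5, 0, 0, 0]
  ]
}}

```text
clock: 7.38
tcp_pos: [0.5216, 0.2125, 0.1691]
orientation: [-3.135, -0.204, -0.001]
contact_force: [0.5, -0.7, -2.4]
grip_width: 0.0297
gripper_force: 50.8
```

>>> {"op": "apply_moves", "data": {
  "rows": [
    [-0.06, 0.15, 0, 0, 0, -0.046],
    [-0.13, 0.31, 0, 0, 0, -0.092],
    [-0.2, 0.47, 0, 0, 0, -0.139],
    [-0.27, 0.63, 0, 0, 0, -0.185],
    [-0.332, 0.785, 0, 0, 0, -0.231]
  ]
}}

```text
clock: 8.0
tcp_pos: [0.464, 0.0057, 0.1679]
orientation: [3.045, 0.77, 0.0]
contact_force: [0.0, -0.2, -2.4]
grip_width: 0.0295
gripper_force: 50.9
```

>>> {"op": "apply_moves", "data": {
  "rows": [
    [0, 0, 0, 0, 0, 0],
    [0, 0, 0, 0, 0, 0]
  ]
}}

```text
clock: 8.25
tcp_pos: [0.465, 0.0076, 0.1678]
orientation: [-3.047, -0.765, -0.001]
contact_force: [1.4, -0.7, -2.8]
grip_width: 0.0295
gripper_force: 50.8
```

```bash
python3 - <<'E'
from h import *
go(.4656,.0073,.0384,28.2)
f=r.grab_frame("scene"); g=r.grab_frame("top")
im=np.array(f["pixels"])[90:230,180:320,::-1]; im2=np.array(g["pixels"])[160:300,190:330,::-1]
cv2.imwrite("pics/f.png",cv2.resize(np.hstack([im,im2]),(800,400)))
E
```

```text
t 8.25 tcp [0.465  0.0076 0.1678] yaw 28.2 tilt [0.0008 0.0004] j [ 0.21  0.24 -0.4   2.08  0.13  0.84 -1.35] F [ 1.4 -0.7 -2.8] w 0.0295 g 50.8
shift [0.001 0.002 0.518] turn [ 0.     -0.0005 -0.    ]
```

View pics/f.png

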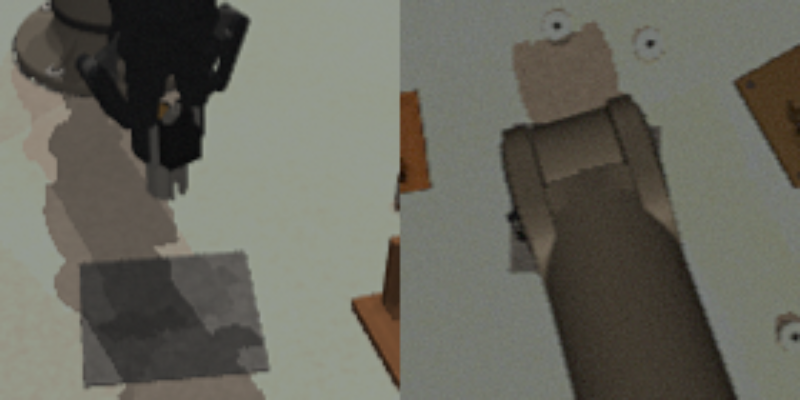

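>>> {"op": "apply_moves", "data": {
  "rows": [
    [0, 0, 0.12, 0, 0, 0],
    [0, 0, 0.26, 0, 0, 0],
    [0, 0, 0.4, 0, 0, 0],
    [0, 0, 0.48, 0, 0, 0],
    [0, 0, 0.505, 0, 0, 0]
  ]
}}

```text
clock: 8.98
tcp_pos: [0.4644, 0.0083, 0.04]
orientation: [-3.045, -0.769, 0.003]
contact_force: [0.2, -0.0, -2.3]
grip_width: 0.0294
gripper_force: 50.8
```

>>> {"op": "apply_moves", "data": {
  "rows": [
    [0, 0, 0.004, 0, 0, 0],
    [0, 0, 0.008, 0, 0, 0],
    [0, 0, 0.012, 0, 0, 0],
    [0, 0, 0.012, 0, 0, 0]
  ]
}}

```text
clock: 9.48
tcp_pos: [0.4652, 0.0071, 0.0384]
orientation: [3.047, 0.766, 0.001]
contact_force: [0.2, -0.1, -2.0]
grip_width: 0.0293
gripper_force: 50.8
```

>>> {"op": "apply_moves", "data": {
  "rows": [
    [0, 0, 0.003, 0, 0, 0],
    [0, 0, 0.006, 0, 0, 0],
    [0, 0, 0.006, 0, 0, 0],
    [0, 0, 0.006, 0, 0, 0]
  ]
}}

```text
clock: 9.98
tcp_pos: [0.4649, 0.0071, 0.0365]
orientation: [-3.047, -0.766, 0.0]
contact_force: [0.5, -0.2, -1.8]
grip_width: 0.0293
gripper_force: 50.8
```

>>> {"op": "apply_moves", "data": {
  "rows": [
    [0, 0, 0.002, 0, 0, 0],
    [0, 0, 0.004, 0, 0, 0],
    [0, 0, 0.004, 0, 0, 0]
  ]
}}

```text
clock: 10.35
tcp_pos: [0.4651, 0.0072, 0.0363]
orientation: [3.046, 0.766, 0.0]
contact_force: [-2.3, -0.3, 9.3]
grip_width: 0.0294
gripper_force: 52.3
```

>>> {"op": "apply_moves", "data": {
  "rows": [
    [0, 0, 0, 0, 0, 0],
    [0, 0, 0, 0, 0, 0],
    [0, 0, 0, 0, 0, 0],
    [0, 0, 0, 0, 0, 0],
    [0, 0, 0, 0, 0, 0]
  ],
  "claw": 1
}}

```text
clock: 10.98
tcp_pos: [0.4649, 0.0071, 0.0355]
orientation: [-3.047, -0.766, 0.0]
contact_force: [-0.7, -0.6, 0.3]
grip_width: 0.0851
gripper_force: 0.0
```

```bash
python3 - <<'E'
from h import *
go(.4656,.0073,.0384,28.2)
f=r.grab_frame("scene"); save(f,"g.png",(190,110,100,110),5)
E
```

```text
t 10.97 tcp [0.4649 0.0071 0.0355] yaw 28.22 tilt [-0.0001 -0.    ] j [ 0.12  0.46 -0.33  2.18  0.28  0.54 -1.49] F [-0.7 -0.6  0.3] w 0.0851 g 0.0
shift [ 0.003  0.001 -0.012] turn [-0.      0.      0.0003]
```

View pics/g.png

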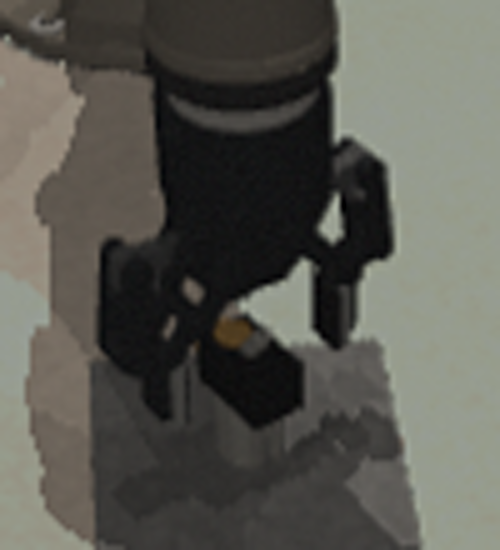

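>>> {"op": "apply_moves", "data": {
  "rows": [
    [0, 0, 0, 0, 0, -0.1],
    [0, 0, 0, 0, 0, -0.2],
    [0, 0, 0, 0, 0, -0.3],
    [0, 0, 0, 0, 0, -0.4],
    [0, 0, 0, 0, 0, -0.5]
  ]
}}

```text
clock: 11.65
tcp_pos: [0.4649, 0.0071, 0.0356]
orientation: [2.517, 1.88, -0.0]
contact_force: [0.4, 0.1, 0.4]
grip_width: 0.0854
gripper_force: 0.0
```

>>> {"op": "apply_moves", "data": {
  "rows": [
    [0, 0, 0, 0, 0, -0.1],
    [0, 0, 0, 0, 0, -0.2],
    [0, 0, 0, 0, 0, -0.3],
    [0, 0, 0, 0, 0, -0.4],
    [0, 0, 0.014, 0, 0, -0.5]
  ]
}}

```text
clock: 12.28
tcp_pos: [0.4651, 0.007, 0.0322]
orientation: [1.606, 2.7, 0.0]
contact_force: [0.1, 0.5, -0.0]
grip_width: 0.0854
gripper_force: 0.0
```

>>> {"op": "apply_moves", "data": {
  "rows": [
    [0, 0, 0, 0, 0, 0],
    [0, 0, 0, 0, 0, 0]
  ]
}}

```text
clock: 12.52
tcp_pos: [0.4649, 0.0071, 0.0321]
orientation: [-1.617, -2.693, 0.0]
contact_force: [0.2, -0.2, 0.2]
grip_width: 0.0859
gripper_force: 0.0
```

```bash
python3 - <<'E'
from h import *
go(.4650,.0072,.032,118.2)
f=r.grab_frame("scene"); save(f,"i.png",(190,110,100,110),5)
E
```

```text
t 12.53 tcp [0.4649 0.0071 0.0321] yaw 118.05 tilt [-0.0001  0.    ] j [ 0.43  0.55 -0.71  2.16  0.61  0.64 -0.22] F [ 0.2 -0.2  0.2] w 0.0859 g 0.0
shift [0.    0.001 0.   ] turn [-0.0001 -0.0001 -0.0017]
```

View pics/i.png

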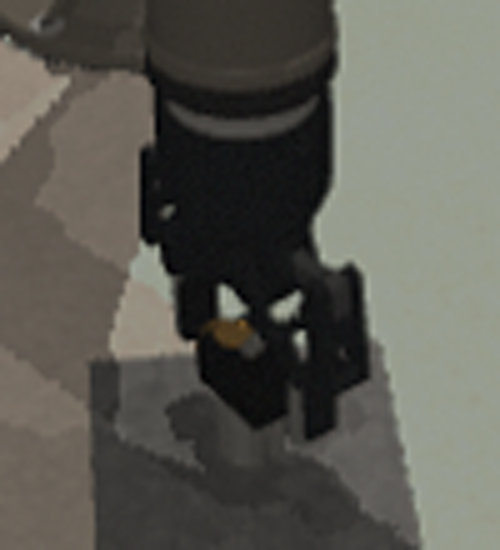

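>>> {"op": "apply_moves", "data": {
  "rows": [
    [0, -0.004, 0, 0, 0, -0.001],
    [0, -0.004, 0, 0, 0, -0.001],
    [0, -0.004, 0, 0, 0, -0.001],
    [0, -0.004, 0, 0, 0, -0.001],
    [0, -0.004, 0, 0, 0, -0.001]
  ],
  "claw": 0,
  "newtons": 50
}}

```text
clock: 13.2
tcp_pos: [0.4639, 0.0065, 0.0323]
orientation: [1.611, 2.697, -0.001]
contact_force: [-1.6, -1.2, 5.4]
grip_width: 0.0513
gripper_force: 51.3
```

>>> {"op": "apply_moves", "data": {
  "rows": [
    [0, 0, 0, 0, 0, 0],
    [0, 0, 0, 0, 0, 0]
  ]
}}

```text
clock: 13.45
tcp_pos: [0.4639, 0.0065, 0.0322]
orientation: [1.611, 2.697, -0.001]
contact_force: [-2.8, -1.1, 6.2]
grip_width: 0.0511
gripper_force: 51.3
```

```bash
python3 - <<'E'
from h import *
go(.4650,.0072,.032,118.2)
f=r.grab_frame("scene"); save(f,"j.png",(190,110,100,110),5)
E
```

```text
t 13.45 tcp [0.4639 0.0065 0.0322] yaw 118.3 tilt [-0.0002 -0.0005] j [ 0.43  0.55 -0.71  2.16  0.61  0.64 -0.21] F [-2.8 -1.1  6.2] w 0.0511 g 51.3
shift [0.    0.005 0.001] turn [-0.0003  0.0002  0.0011]
```

View pics/j.png

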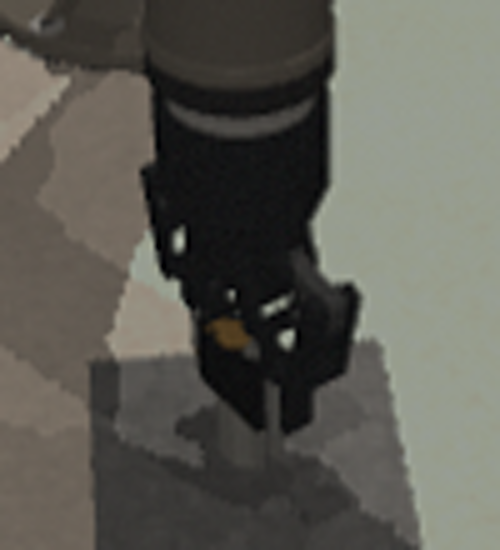

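>>> {"op": "apply_moves", "data": {
  "rows": [
    [0, 0, -0.08, 0, 0, 0],
    [0, 0, -0.25, 0, 0, 0],
    [0, 0, -0.45, 0, 0, 0],
    [0, 0, -0.65, 0, 0, 0],
    [0, 0, -0.8, 0, 0, 0]
  ]
}}

```text
clock: 14.12
tcp_pos: [0.4641, 0.0068, 0.2338]
orientation: [1.61, 2.696, 0.001]
contact_force: [0.3, -0.4, -1.3]
grip_width: 0.0514
gripper_force: 53.4
```

>>> {"op": "apply_moves", "data": {
  "rows": [
    [-0.15, -0.03, 0, 0, 0, 0],
    [-0.38, -0.09, 0, 0, 0, 0],
    [-0.6, -0.14, 0, 0, 0, 0],
    [-0.82, -0.19, 0, 0, 0, 0],
    [-0.954, -0.216, 0, 0, 0, 0]
  ]
}}

```text
clock: 14.75
tcp_pos: [0.5292, -0.2325, 0.2311]
orientation: [-1.615, -2.694, 0.001]
contact_force: [0.5, 0.4, -2.3]
grip_width: 0.0516
gripper_force: 53.4
```

>>> {"op": "apply_moves", "data": {
  "rows": [
    [0, 0, 0, 0, 0, 0],
    [0, 0, 0, 0, 0, 0]
  ]
}}

```text
clock: 15.0
tcp_pos: [0.5293, -0.2278, 0.2315]
orientation: [-1.609, -2.697, -0.001]
contact_force: [-0.9, 1.0, -2.4]
grip_width: 0.0514
gripper_force: 53.4
```

```bash
python3 - <<'E'
from h import *
go(.5295,-.2292,.135,118.2)
f=r.grab_frame("scene")
for t in("slot","jaw_tip","vise_head","seat"): print(t,[(np.round(d["point"],1).tolist(),round(d["conf"],2)) for d in r.landmark_of(f,t)])
save(f,"k.png",(75,90,110,140),4)
c=np.radians(28.2);o=r.get_obs()["tcp_pos"]; z=o[2]-.0292
print("slot exp",proj(f,[o[0]+.012*np.cos(c),o[1]+.012*np.sin(c),z]),"jaw exp",proj(f,[o[0]+.0165*np.cos(c),o[1]+.0165*np.sin(c),z+.083]))
E
```

```text
t 15.0 tcp [ 0.5293 -0.2278  0.2315] yaw 118.36 tilt [-0.0008  0.0011] j [ 0.92  0.43 -0.8   1.75  0.34  1.11  0.5 ] F [-0.9  1.  -2.4] w 0.0514 g 53.4
shift [-0.006 -0.002  0.386] turn [-0.0001 -0.0009  0.0018]
slot [([364.5, 191.5], 0.93), ([122.2, 162.0], 0.84)]
jaw_tip [([107.6, 126.4], 0.59), ([377.7, 158.6], 0.56)]
vise_head [([360.1, 179.8], 0.97), ([116.5, 160.1], 0.61), ([137.4, 232.3], 0.49), ([216.0, 249.7], 0.19)]
seat [([129.4, 208.4], 0.85), ([155.3, 171.6], 0.43)]
slot exp [121.61394813 162.75081982] jaw exp [111.54250539 126.13037656]
```

View pics/k.png

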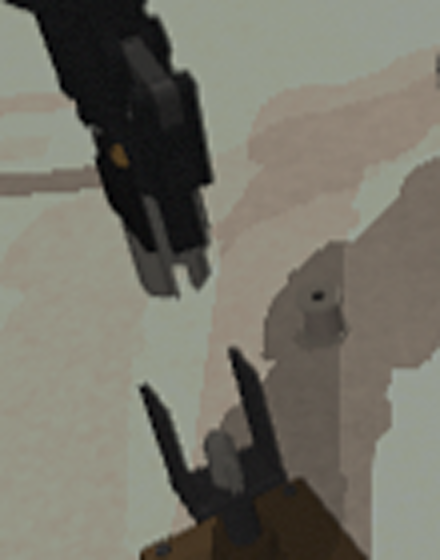

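>>> {"op": "apply_moves", "data": {
  "rows": [
    [-0.004, -0.001, 0.07, 0, 0, 0.001],
    [-0.004, -0.001, 0.15, 0, 0, 0.001],
    [-0.004, -0.001, 0.24, 0, 0, 0.001],
    [-0.004, -0.001, 0.3, 0, 0, 0.001],
    [-0.004, -0.001, 0.325, 0, 0, 0.001]
  ]
}}

```text
clock: 15.88
tcp_pos: [0.5291, -0.2297, 0.1492]
orientation: [-1.611, -2.694, 0.0]
contact_force: [-0.0, 0.5, -1.2]
grip_width: 0.0514
gripper_force: 53.4
```

>>> {"op": "apply_moves", "data": {
  "rows": [
    [0, 0, 0, 0, 0, 0],
    [0, 0, 0, 0, 0, 0],
    [0, 0, 0, 0, 0, 0]
  ]
}}

```text
clock: 16.25
tcp_pos: [0.5303, -0.23, 0.1515]
orientation: [1.612, 2.695, 0.0]
contact_force: [0.3, 0.2, -1.4]
grip_width: 0.0514
gripper_force: 53.4
```

```bash
python3 - <<'E'
from h import *
go(.5295,-.2292,.135,118.2)
f=r.grab_frame("scene"); save(f,"l.png",(85,120,90,110),5)
E
```

```text
t 16.25 tcp [ 0.5303 -0.23    0.1515] yaw 118.22 tilt [ 0.0011 -0.0006] j [ 0.87  0.52 -0.75  1.83  0.42  0.96  0.43] F [ 0.3  0.2 -1.4] w 0.0514 g 53.4
shift [ 0.005 -0.001  0.066] turn [0.0005 0.0007 0.0002]
```

View pics/l.png

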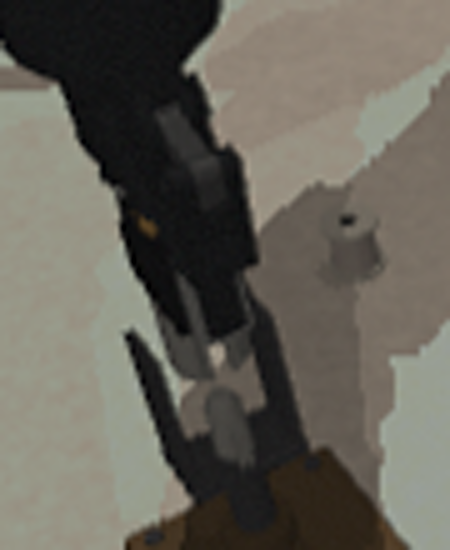

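>>> {"op": "apply_moves", "data": {
  "rows": [
    [0.002, 0, 0.02, 0, 0, 0],
    [0.002, 0, 0.04, 0, 0, 0],
    [0.002, 0, 0.055, 0, 0, 0],
    [0.002, 0, 0.06, 0, 0, 0],
    [0.002, 0, 0.06, 0, 0, 0]
  ]
}}

```text
clock: 16.92
tcp_pos: [0.5296, -0.2294, 0.1357]
orientation: [-1.613, -2.696, -0.0]
contact_force: [0.1, 1.2, -3.0]
grip_width: 0.0513
gripper_force: 53.4
```

```bash
python3 - <<'E'
from h import *
for i in range(3): r.grab_frame("top"); go(.5295,-.2292,.13,118.2)
E
```

```text
t 16.98 tcp [ 0.5297 -0.2295  0.1358] yaw 118.23 tilt [ 0.0001 -0.    ] j [ 0.87  0.53 -0.74  1.84  0.44  0.94  0.42] F [-0.1  0.5 -2.9] w 0.0514 g 53.4
shift [ 0.001 -0.     0.023] turn [0.0001 0.     0.0003]
t 17.02 tcp [ 0.5298 -0.2295  0.1359] yaw 118.23 tilt [ 0.0002 -0.0001] j [ 0.87  0.53 -0.74  1.84  0.44  0.94  0.42] F [ 0.4  0.7 -3.3] w 0.0516 g 53.4
shift [ 0.001 -0.     0.024] turn [0.0001 0.0001 0.0003]
t 17.07 tcp [ 0.5298 -0.2295  0.136 ] yaw 118.23 tilt [ 0.0003 -0.0001] j [ 0.87  0.53 -0.74  1.84  0.44  0.94  0.42] F [-0.2  0.5 -2.2] w 0.0514 g 53.4
shift [ 0.001 -0.     0.024] turn [0.0001 0.0001 0.0003]
```

Well placed; going down past the spigot's taper.

>>> {"op": "apply_moves", "data": {
  "rows": [
    [0.001, 0, 0.01, 0, 0, 0],
    [0.001, 0, 0.02, 0, 0, 0],
    [0.001, 0, 0.03, 0, 0, 0],
    [0.001, 0, 0.035, 0, 0, 0],
    [0.001, 0, 0.035, 0, 0, 0]
  ]
}}

```text
clock: 17.7
tcp_pos: [0.5295, -0.2292, 0.1269]
orientation: [-1.613, -2.696, 0.0]
contact_force: [0.1, -0.5, -2.2]
grip_width: 0.0516
gripper_force: 53.4
```

>>> {"op": "apply_moves", "data": {
  "rows": [
    [0, 0, 0.01, 0, 0, 0],
    [0, 0, 0.02, 0, 0, 0],
    [0, 0, 0.024, 0, 0, 0],
    [0, 0, 0.024, 0, 0, 0]
  ]
}}

```text
clock: 18.2
tcp_pos: [0.5294, -0.2298, 0.121]
orientation: [1.613, 2.696, -0.001]
contact_force: [0.7, -3.2, -3.1]
grip_width: 0.0516
gripper_force: 53.5
```

>>> {"op": "apply_moves", "data": {
  "rows": [
    [0, -0.001, 0.006, 0, 0, 0],
    [0, -0.001, 0.012, 0, 0, 0],
    [0, -0.001, 0.018, 0, 0, 0],
    [0, -0.001, 0.024, 0, 0, 0],
    [0, -0.001, 0.024, 0, 0, 0]
  ]
}}

```text
clock: 18.82
tcp_pos: [0.5293, -0.2298, 0.1149]
orientation: [1.613, 2.696, -0.001]
contact_force: [0.6, -5.0, -1.4]
grip_width: 0.0514
gripper_force: 53.7
```

>>> {"op": "apply_moves", "data": {
  "rows": [
    [-0.002, -0.001, 0.012, 0, 0, 0],
    [-0.002, -0.001, 0.024, 0, 0, 0],
    [-0.002, -0.001, 0.036, 0, 0, 0],
    [-0.002, -0.001, 0.046, 0, 0, 0],
    [-0.002, -0.001, 0.046, 0, 0, 0]
  ]
}}

```text
clock: 19.45
tcp_pos: [0.5292, -0.23, 0.1031]
orientation: [-1.613, -2.696, 0.0]
contact_force: [1.5, -5.2, -3.9]
grip_width: 0.0515
gripper_force: 53.4
```

>>> {"op": "apply_moves", "data": {
  "rows": [
    [0, 0, 0.004, 0, 0, 0],
    [0, 0, 0.008, 0, 0, 0],
    [0, 0, 0.012, 0, 0, 0],
    [0, 0, 0.012, 0, 0, 0]
  ]
}}

```text
clock: 19.95
tcp_pos: [0.5292, -0.2301, 0.1005]
orientation: [1.613, 2.696, -0.0]
contact_force: [-1.4, -5.8, 0.1]
grip_width: 0.0512
gripper_force: 53.7
```

>>> {"op": "apply_moves", "data": {
  "rows": [
    [-0.001, 0, 0.003, 0, 0, 0],
    [-0.001, 0, 0.006, 0, 0, 0],
    [-0.001, 0, 0.008, 0, 0, 0],
    [-0.001, 0, 0.008, 0, 0, 0]
  ]
}}

```text
clock: 20.45
tcp_pos: [0.5294, -0.2303, 0.0993]
orientation: [1.613, 2.696, -0.001]
contact_force: [-4.0, -5.0, 8.0]
grip_width: 0.0515
gripper_force: 54.6
```

>>> {"op": "apply_moves", "data": {
  "rows": [
    [-0.001, 0, 0.002, 0, 0, 0],
    [-0.001, 0, 0.004, 0, 0, 0],
    [-0.001, 0, 0.004, 0, 0, 0]
  ]
}}

```text
clock: 20.82
tcp_pos: [0.5295, -0.2303, 0.0992]
orientation: [1.613, 2.696, -0.002]
contact_force: [-7.1, -3.5, 16.5]
grip_width: 0.0512
gripper_force: 55.5
```

>>> {"op": "apply_moves", "data": {
  "rows": [
    [0, 0, 0, 0, 0, 0],
    [0, 0, 0, 0, 0, 0],
    [0, 0, 0, 0, 0, 0],
    [0, 0, 0, 0, 0, 0],
    [0, 0, 0, 0, 0, 0]
  ],
  "claw": 1
}}

```text
clock: 21.45
tcp_pos: [0.5296, -0.2302, 0.0974]
orientation: [-1.612, -2.696, -0.0]
contact_force: [0.2, 0.0, 0.1]
grip_width: 0.0853
gripper_force: 0.0
```

>>> {"op": "apply_moves", "data": {
  "rows": [
    [0, 0, -0.06, 0, 0, 0],
    [0, 0, -0.15, 0, 0, 0],
    [0, 0, -0.28, 0, 0, 0],
    [0, 0, -0.42, 0, 0, 0],
    [0, 0, -0.55, 0, 0, 0]
  ]
}}

```text
clock: 22.08
tcp_pos: [0.5298, -0.2302, 0.2374]
orientation: [1.612, 2.695, 0.0]
contact_force: [0.7, -0.5, -0.3]
grip_width: 0.0853
gripper_force: 0.0
```

>>> {"op": "apply_moves", "data": {
  "rows": [
    [0.2, 0, 0, 0, 0, 0],
    [0.4, 0, 0, 0, 0, 0],
    [0.6, 0, 0, 0, 0, 0],
    [0.8, 0, 0, 0, 0, 0],
    [0.8, 0, 0, 0, 0, 0]
  ]
}}

```text
clock: 22.7
tcp_pos: [0.4337, -0.0509, 0.2362]
orientation: [1.604, 2.699, -0.002]
contact_force: [0.2, -0.6, 0.2]
grip_width: 0.0856
gripper_force: 0.0
```

```bash
python3 - <<'E'
from h import *
go(.5,0,.2,118)
f=r.grab_frame("scene");g=r.grab_frame("top")
c=np.radians(28.2);o=np.array([.5295,-.2292]);u=np.array([np.cos(c),np.sin(c)])
for n,F in(("scene",f),("top",g)):
  for t,a,z in(("jaw_tip",.0165,.153),("slot",.012,.07),("vise_head",0,.07)):
    print(n,t,"exp",np.round(proj(F,[*(o+a*u),z]),1),"if high",np.round(proj(F,[*(o+a*u),z+.02]),1),[(np.round(d["point"],1).tolist(),round(d["conf"],2)) for d in r.landmark_of(F,t)])
# brass dot in scene: local about (-11,0,64)
  s=np.array(F["pixels"]).astype(int); p=proj(F,[*(o-.011*u),.134]); q=proj(F,[*(o-.011*u),.154])
  x,y=np.round(p).astype(int); w=s[y-14:y+14,x-14:x+14]; m=(w[...,0]-w[...,2]>35)&(w[...,1]>60); ys,xs=np.nonzero(m)
  print("dot exp",p,"if high",q,"seen",xs.mean()+x-14 if len(xs) else None,ys.mean()+y-14 if len(xs) else None,len(xs))
E
```

```text
t 22.7 tcp [ 0.4337 -0.0509  0.2362] yaw 118.58 tilt [ 0.0007 -0.0022] j [ 0.86  0.17 -0.95  2.04  0.17  1.    0.32] F [ 0.2 -0.6  0.2] w 0.0856 g 0.0
shift [0.052 0.33  0.144] turn [-0.0002  0.0014  0.0064]
scene jaw_tip exp [127.8 184.1] if high [125.5 176.3] [([125.6, 180.9], 0.9), ([375.6, 163.4], 0.85)]
scene slot exp [135.6 212.6] if high [133.6 205.9] [([135.7, 212.3], 0.78), ([366.4, 188.2], 0.66)]
scene vise_head exp [133.2 209.4] if high [131.2 202.6] [([363.8, 180.9], 0.84), ([128.2, 211.5], 0.61)]
dot exp [124.29683104 184.0301731 ] if high [122.02447932 176.48911286] seen 121.88636363636363 182.63636363636363 44
top jaw_tip exp [342.6 195.7] if high [344.1 194.9] [([132.8, 230.5], 0.78), ([336.6, 197.8], 0.77)]
top slot exp [337.7 199.9] if high [339.  199.3] []
top vise_head exp [339.8 203.7] if high [341.2 203.1] [([342.9, 205.8], 0.82), ([141.8, 234.2], 0.59)]
dot exp [346.49452827 205.50234448] if high [348.04494492 204.93364883] seen 347.0 206.90384615384616 52
```

```bash
python3 -c "
from bench import r
print(r.hand_in())"
```

```text
the job is handed in; nothing more can be done
None
```

The vise head was regripped on the mat, then fitted over the key onto the fork's floor (tool stopped within about 1 mm of the expected height), released and handed in at about 23 s; I viewed 11 pictures, one over the limit of 10.

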